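Open up the tube warmer for loading

ROBOT

A 7-joint arm with a two-finger parallel gripper is mounted at the origin on the work surface. World frame = base frame: x ahead of the robot, y to its left, z up, the work surface at z = 0. Lengths are in m, angles in rad, forces in N, time in s.
With the tool pointing down it reaches from about 0.4 to 0.875 m from the base axis. Payload 19.3 kg.
Tool frame: the origin (TCP) lies on the centre line of the jaws, within the pads' length; the fingertips stand 14 mm ahead of it and the grasp point (between the pads) lies 5 mm behind it; y points along the fingers, x is the direction in which the jaws open and shut, and the axes are right-handed (so a half turn about y gives the same grasp; the last joint's range is limited). The gripper opens to 85 mm and grips with 20 to 120 N. Pads are 22 mm wide; open, the fingers measure 114 mm over their backs; the gripper's body (76 mm by 85 mm) begins 54 mm behind the grasp point. The pads swing forward as they close: fully open they stand 13 mm farther back than shut.
Start: joints at [1.045, 0.521, -0.036, 1.599, 0.021, 1.021, -0.113], TCP at [0.275, -0.561, 0.245] pointing down, gripper open.
Joint ranges: [-2.91, 2.91], [-0.3, 2.13], [-1.5, 1.42], [0.17, 2.43], [-1.26, 4.41], [0.16, 1.93], [-2.52, 2.52]. Speed limits (rad/s): [1.89, 1.89, 2.39, 2.39, 3.01, 3.01, 3.01].

INTERFACE

Orientations are given as [roll, pitch, yaw] about the fixed x, y, z axes, in that order (R = Rz(yaw) Ry(pitch) Rx(roll)).
In Python, from workcell import monitor, grab_frame, workorder gives the robot as it stands.
- The arm moves only by the tool drive_tool, never from a script. Its argument "steps" is one flat list of numbers, 5 for each row, row after row: the finger opening in mm, from 0 to 85.4, then the shift along the world's x, y, z in mm, then the turn about the world's z in degrees. In form: [fingers, tx, ty, tz, twist, fingers, tx, ty, tz, twist, ...]. A call has exactly 5 rows; each row shifts and turns the commanded pose from where the row before left it; what a row does not reach is not made up. A row lasts 1/12 s, in which the tool goes at most 41.7 mm and 7.16 degrees, less where a joint would pass 70% of its speed; a pose out of reach is approached as far as the arm can. A call is refused whole if a number of a shift passes 41.7 or a number of a turn 7.16, either way. A call with a gripper value outside its range is refused whole. The fingers move at their own pace and stop on an object; "grip_force" is the grip in N (left out, the last holds). Time passes only in rows, so rows that do not move let the fingers close, or fill a call up. It gives the time, the measured TCP pose, the force and the opening at its end, in the units of the state.
- monitor.observe(): the state, without advancing time (a new reading comes with each control period).
- grab_frame(name): name is "side" or "top"; returns a dict with "frame" (420x560x3 uint8, red, green, blue), "vertical_fov" (degrees; the focal length in pixels is half the picture's height over the tangent of half this angle, whatever the lens; pixels are square), "cx", "cy" (the principal point, pixels), "xyz" and "orientation" of the camera in the world. Camera axes: x right, y down, z forward; pixel columns grow to the right and rows downward; lengths in m; the calibration is good to about 2 mm. A picture is of the moment at which its call begins. There is no depth.
- workorder.job_done(): hands the job in, once; it reports no verdict.
The state is a dict: "clock": time; "qpos": joint angles; "qd": joint speeds; "joint_efforts": joint torques, N m; "position": TCP position; "tool_rot": TCP orientation; "force": force on the tool from outside, world axes, zero at the start; "moment": the same for the moment, N m; "grip_width": finger opening in m.
Only numpy, scipy, OpenCV 4.12 (cv2) and the standard library are available. Lean on these libraries where they do the work, as an engineer would, in place of code of your own. Each camera call takes 0.05 s, during which the arm holds its last target. There are 200 camera calls.

TASK

Get things open so that a colleague can move the sample tubes from the steel canister into the tube warmer. First lift the loose, knobbed lid off the canister and set it down gently, knob up and wholly on the flat white square pad; then raise the tube warmer's hinged lid, which falls shut by itself, to 50 degrees (within five degrees) from closed and finish while still holding it there, steady, in the gripper. Leave the canister and the other things on the bench where they are.

Things in the scene. Friction and masses are not known exactly. Their poses are not given: they have to be found in the camera images.
- pot_lid_knob (a point): centre of the black plastic knob (28 mm diameter, 26 mm tall, axis vertical) on the canister's loose round steel lid. The knob stands on a thin stem: its centre is 25 mm above the disc's upper face and 35 mm above the underside on which the lid rests when set down flat. z axis up.
- pot_lid_base (a point): centre of the underside of that lid, on its axis, 35 mm below the knob's centre. The lid is a steel disc, 118 mm diameter, 5 mm thick, with a locating plug (92 mm diameter, 5 mm deep) beneath it; this point is on the plug's underside. About 0.18 kg. z axis up.
- pot: open stainless steel canister, 110 mm outer diameter, 90 mm tall, 3 mm wall, holding capped sample tubes; stands loose on the bench, 0.9 kg. Origin: centre of its underside. At the start its lid's disc rests on its rim with the plug inside the mouth (5 mm play all round): it lifts straight off.
- pad: flat white plastic square pad, fixed on the bench, 190 x 190 mm, 4 mm thick, empty. Origin: centre of its underside; x and y axes along its edges.
- warmer: tube warmer: white box fixed on the bench, 200 mm deep (its x axis, front to back), 160 mm wide, 80 mm high (the front 50 mm only 57 mm high, with the display). Origin: centre of its underside. Its grey lid is a slab 135 mm deep (5 to 140 mm in front of the hinge axis), 150 mm wide, 14 mm thick, on its top, about 0.35 kg.
- warmer_hinge (a point): middle of the hinge axis of the warmer's lid, fixed, at the top of the warmer's back edge, 82 mm above the bench. x axis: level, from the warmer's front to its back (away from the bar); y axis: along the hinge.
- warmer_lid_bar (a point): middle of the round black bar handle on the warmer's lid: 12 mm thick, 100 mm long, parallel to the hinge, on two posts 45 mm either side of the middle. Lid closed: 115 mm in front of the hinge axis, 52 mm above it, 31 mm free beneath it. It turns with the lid; a gripper closed across it from above may stay pointing down while the bar turns between its pads.
- warmer_lid (a joint): opening angle of the warmer's lid in rad: 0 closed (start), growing as the front edge rises; stop at 1.4. No spring or catch: it falls shut by its weight from every angle unless held. 50 degrees is 0.873 rad.
- tin: bystander: closed steel tin without a knob, 100 mm diameter, 76 mm tall, near the canister. Origin: centre of its underside.
- jar: bystander: white plastic jar, 82 mm diameter, 99 mm tall. Origin: centre of its underside.
- sanitiser: bystander: clear bottle, 64 mm diameter, 140 mm tall. Origin: centre of its underside.
- tape: bystander: roll of tape lying flat, 76 mm diameter, 22 mm tall. Origin: centre of its underside.
- marker: bystander: black pen lying on the bench, 12 mm thick, 140 mm long. Origin: on the bench under its middle.
Mind the look-alikes: they are no part of the job. Leave any brown or purple look-alike of the part that bears pot_lid_knob alone.

How it is judged:
By the outcome, as a careful person would: the job done as asked, in the order asked, and still so for the second after the job is handed in, while the arm keeps its last pose, push and grip.
It also fails if it takes over 58 s, if anything falls off the work surface, if the arm or the gripper's body presses on something with over 40 N, if the wrist force passes 120 N, or if a joint passes its speed limit or range.

## Working session

There is one attempt and no reset: what is moved stays moved. The work goes in short steps, Python scripts to look and compute and a tool call to move; the robot and the scene stay as the last step left them, time stands still between calls to the robot, and variables do not carry over. Pictures are saved under pics/ and viewed, about 8 in all and at most 12, crops included, and the job is handed in when it is done.

Besides the shell and the picture viewer there is one more tool, called after "Call:" by a JSON object that holds its "api" and its "payload". drive_tool: Moves the arm, as the interface text tells. Its arguments: {"type":"object","properties":{"steps":{"type":"array"},"grip_force":{"type":"number"}},"required":["steps"]}

```bash
ls; mkdir -p pics; cat > h.py <<'E'
import numpy as np, cv2
from scipy.spatial.transform import Rotation as R
from workcell import monitor, grab_frame, workorder
def cam(n):
    d=grab_frame(n); return d
def save(d,f): cv2.imwrite('pics/'+f,cv2.cvtColor(d['frame'],cv2.COLOR_RGB2BGR))
def ray(d,u,v):
    f=d['frame'].shape[0]/2/np.tan(np.radians(d['vertical_fov'])/2)
    o=np.array(d['orientation'])
    M=R.from_euler('xyz',o).as_matrix() if o.size==3 else o.reshape(3,3)
    r=M@np.array([(u-d['cx'])/f,(v-d['cy'])/f,1.]); return np.array(d['xyz']),r/np.linalg.norm(r)
def onz(d,u,v,z):
    c,r=ray(d,u,v); return c+r*(z-c[2])/r[2]
def proj(d,p):
    f=d['frame'].shape[0]/2/np.tan(np.radians(d['vertical_fov'])/2)
    M=R.from_euler('xyz',d['orientation']).as_matrix()
    q=M.T@(np.array(p)-d['xyz']); return q[:2]/q[2]*f+[d['cx'],d['cy']]
E
python3 - <<'E'
from h import *
print(monitor.observe())
for n in('side','top'):
    d=cam(n); save(d,n+'1.png'); print({k:v for k,v in d.items() if k!='frame'}); np.save(n+'1.npy',d['frame'])
    import pickle; pickle.dump(d,open(n+'1.pkl','wb'))
E
```

```text
pics
{'clock': 0.0, 'qpos': array([ 1.04481214,  0.52202021, -0.03634385,  1.59998351,  0.02118377,
        1.02108224, -0.11278465]), 'qd': array([ 0.00144357, -0.0012229 ,  0.00017963,  0.00112869, -0.00045265,
        0.00288875, -0.00025721]), 'joint_efforts': array([-4.39119503e-04, -9.27085018e+01,  1.97957464e+00, -3.69938207e+01,
        1.78161910e-02,  7.90146994e-03, -1.25572406e-06]), 'position': array([ 0.27495022, -0.56093052,  0.24473044]), 'tool_rot': array([-1.57085234e+00,  1.10772419e-03, -1.11500146e+00]), 'force': array([ 0.83012194, -0.49361859, -0.66766088]), 'moment': array([-0.02709528,  0.01446503,  0.001041  ]), 'grip_width': 0.08545554527000779}
{'vertical_fov': 53.74464313504136, 'cx': 275.3102558558086, 'cy': 216.22456103092136, 'xyz': array([0.05736368, 0.51489179, 0.89643893]), 'orientation': array([-2.40236584e+00,  2.28163632e-03, -2.41986738e+00])}
{'vertical_fov': 50.3235699579628, 'cx': 278.80032722828923, 'cy': 201.69280620258172, 'xyz': array([ 0.37152367, -0.01620619,  1.34092932]), 'orientation': array([-3.00403784,  0.0229247 , -1.57630366])}
```

View pics/top1.png

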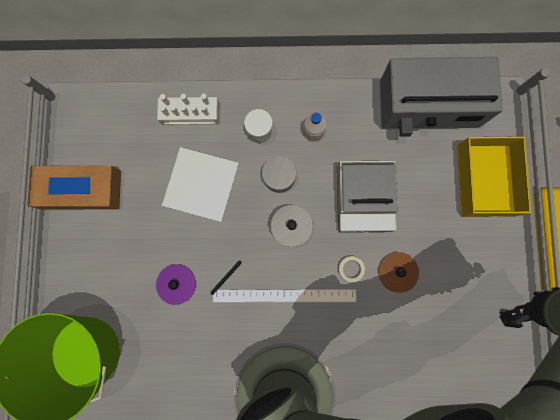

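View pics/side1.png

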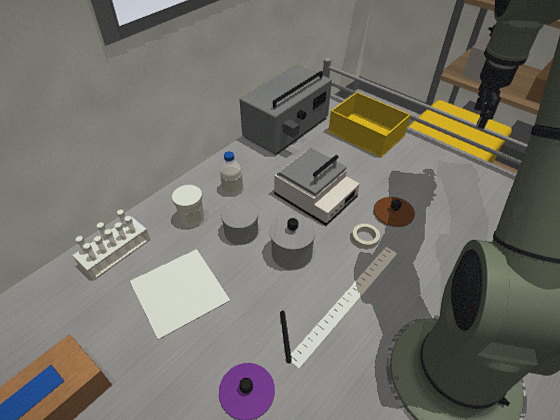

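Top view: canister knob is at about (291,225), pad centre (200,184), and warmer bar (371,201) with its hinge on the far side. Purple and brown look-alikes are at (175,284) and (400,271). Side view: knob (292,224), bar (326,166), pad (180,292). Next I measure these.

```bash
python3 - <<'E'
from h import *
import pickle
T=pickle.load(open('top1.pkl','rb'));S=pickle.load(open('side1.pkl','rb'))
def dark(d,x0,y0,x1,y1,t=55):
    g=d['frame'][y0:y1,x0:x1].max(2); m=(g<t).astype(np.uint8)
    n,l,s,c=cv2.connectedComponentsWithStats(m); i=1+np.argmax(s[1:,4]); 
    p=np.argwhere(l==i)[:,::-1]; r=cv2.minAreaRect(p.astype(np.float32))
    return c[i]+[x0,y0],s[i,4],r[1],r[2],s[i,:4]+[x0,y0,0,0], (p+[x0,y0]).astype(np.float32)
def tri(a,b):
    (c1,r1),(c2,r2)=ray(T,*a),ray(S,*b)
    k=np.linalg.lstsq(np.c_[r1,-r2],c2-c1,rcond=None)[0]; p,q=c1+k[0]*r1,c2+k[1]*r2; return (p+q)/2,np.linalg.norm(p-q)
kt=dark(T,278,212,305,238);ks=dark(S,280,214,306,236)
print('knob',kt[:5],ks[:5],onz(T,*kt[0],.125),onz(S,*ks[0],.12),tri(kt[0],ks[0]))
bt=dark(T,345,190,396,211);bs=dark(S,308,150,342,182)
print('bar',bt[:5],bs[:5],onz(T,*bt[0],.134),onz(S,*bs[0],.134),tri(bt[0],bs[0]))
vx=cv2.fitLine(bt[5],cv2.DIST_L2,0,.01,.01).ravel()
a,b=[onz(T,*(vx[2:]+s*20*vx[:2]),.134) for s in(-1,1)];print('bar dir',np.degrees(np.arctan2(*(b-a)[1::-1])))
def pad(d,x0,y0,x1,y1):
    m=(d['frame'][y0:y1,x0:x1].min(2)>200).astype(np.uint8)
    c=max(cv2.findContours(m,0,1)[0],key=cv2.contourArea)
    q=cv2.approxPolyDP(c,8,True)[:,0]+[x0,y0]
    P=np.array([onz(d,*p,.004) for p in q]); print('pad',P[:,:2].round(4).tolist(),P.mean(0),[np.linalg.norm(P[i]-P[i-1]).round(3) for i in range(len(P))])
pad(T,155,140,245,225); pad(S,125,245,235,340)
# warmer: body rectangle, top
g=T['frame'][150:240,325:410]
m=(g.min(2)>200).astype(np.uint8); c=max(cv2.findContours(m,0,1)[0],key=cv2.contourArea); r=cv2.minAreaRect(c); P=[onz(T,*(p+[325,150]),.057)[:2].round(4) for p in cv2.boxPoints(r)]; print('front',P)
big=cv2.resize(cv2.cvtColor(T['frame'][145:245,235:415],cv2.COLOR_RGB2BGR),None,fx=4,fy=4,interpolation=2); cv2.imwrite('pics/tc.png',big)
E
```

```text
knob (array([291.15492958, 224.45070423]), np.int32(71), (9.0, 8.0), 90.0, array([287, 220,   9,  10])) (array([292.3271028 , 224.10280374]), np.int32(107), (12.0, 9.0), 90.0, array([288, 218,  10,  13])) [ 0.47712636 -0.02259103  0.125     ] [ 0.47692475 -0.023312    0.12      ] (array([ 0.47715113, -0.02286558,  0.12031482]), np.float64(0.0009110424243567708))
bar (array([372.7   , 200.6875]), np.int32(160), (4.0, 40.0), 90.0, array([352, 199,  41,   5])) (array([324.89285714, 165.63392857]), np.int32(112), (4.29758358001709, 30.60932159423828), 52.12501525878906, array([313, 155,  25,  22])) [ 0.5393331  -0.24436142  0.134     ] [ 0.54014344 -0.24115445  0.134     ] (array([ 0.54069051, -0.24421325,  0.1315192 ]), np.float64(0.0023710279345686754))
bar dir -89.85893376704968Traceback (most recent call last):
  File "<stdin>", line 23, in <module>
  File "<stdin>", line 20, in pad
ValueError: max() iterable argument is empty
```

```bash
python3 - <<'E'
from h import *
import pickle
T=pickle.load(open('top1.pkl','rb'));S=pickle.load(open('side1.pkl','rb'))
def quad(d,x0,y0,x1,y1,z):
    g=np.ascontiguousarray(d['frame'][y0:y1,x0:x1].min(2)); t,m=cv2.threshold(g,0,255,cv2.THRESH_OTSU)
    c=max(cv2.findContours(m,0,1)[0],key=cv2.contourArea); q=cv2.boxPoints(cv2.minAreaRect(c)) if z>.01 else cv2.approxPolyDP(c,6,True)[:,0]
    P=np.array([onz(d,*(p+[x0,y0]),z) for p in q]); print(t,P[:,:2].round(3).tolist(),P.mean(0).round(4),[np.linalg.norm(P[i]-P[i-1]).round(3) for i in range(len(P))])
quad(T,155,140,245,225,.004);quad(S,125,245,235,340,.004)
quad(T,335,211,402,238,.057)
c,r=ray(T,279,174);print('tin',onz(T,279,174,.076)[:2],'jar',onz(T,258,122,.099)[:2],'tape',onz(T,351,269,.02)[:2],'sanit',onz(T,316,120,.13)[:2])
big=cv2.resize(cv2.cvtColor(T['frame'][145:245,225:415],cv2.COLOR_RGB2BGR),None,fx=4,fy=4,interpolation=2); cv2.imwrite('pics/tc.png',big)
E
```

```text
156.0 [[0.73, 0.318], [0.55, 0.368], [0.5, 0.191], [0.681, 0.141]] [0.615  0.2544 0.004 ] [np.float64(0.184), np.float64(0.187), np.float64(0.184), np.float64(0.188)]
171.0 [[0.679, 0.138], [0.728, 0.318], [0.549, 0.368], [0.498, 0.19]] [0.6133 0.2535 0.004 ] [np.float64(0.188), np.float64(0.186), np.float64(0.185), np.float64(0.185)]
147.0 [[0.512, -0.167], [0.511, -0.321], [0.465, -0.319], [0.466, -0.166]] [ 0.4885 -0.2433  0.057 ] [np.float64(0.046), np.float64(0.155), np.float64(0.046), np.float64(0.154)]
tin [0.62739355 0.01081268] jar [0.77581935 0.0699539 ] tape [ 0.35488891 -0.19614313] sanit [ 0.76941944 -0.09484748]
```

View pics/tc.png

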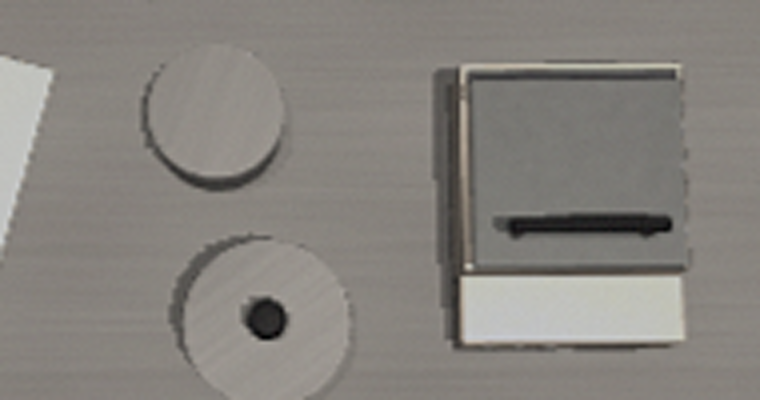

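Knob (0.477,-0.023,0.120) and bar (0.540,-0.2435,0.134) agree in both views, and their heights match those given. Pad centre is (0.614,0.254), and the warmer is aligned with x. I'll use tool yaw 0 throughout, starting by moving above the knob.

Call:
{"api": "drive_tool", "payload": {"steps": [85,10,27,0,3.2,85,10,27,0,3.2,85,10,27,0,3.2,85,10,27,0,3.2,85,10,27,0,3.2], "grip_force": 40}}

```text
clock: 0.52
position: [0.3252, -0.4248, 0.2451]
tool_rot: [-1.571, 0.0, -0.833]
force: [0.7, -0.2, -0.3]
grip_width: 0.085
```

Call:
{"api": "drive_tool", "payload": {"steps": [85,10,27,0,3.2,85,10,27,0,3.2,85,10,27,0,3.2,85,10,27,0,3.2,85,10,27,0,3.2]}}

```text
clock: 0.93
position: [0.3752, -0.2898, 0.2452]
tool_rot: [-1.571, 0.0, -0.554]
force: [1.2, -0.4, 0.6]
grip_width: 0.0851
```

Call:
{"api": "drive_tool", "payload": {"steps": [85,10,27,0,3.2,85,10,27,0,3.2,85,10,27,0,3.2,85,10,27,0,3.2,85,10,27,0,3.2]}}

```text
clock: 1.35
position: [0.4252, -0.1548, 0.2453]
tool_rot: [-1.571, 0.0, -0.275]
force: [1.0, -0.5, -0.2]
grip_width: 0.0847
```

Call:
{"api": "drive_tool", "payload": {"steps": [85,10,27,0,3.2,85,10,27,0,3.2,85,10,27,0,3.2,85,10,27,0,3.2,85,10,27,0,3.2]}}

```text
clock: 1.77
position: [0.4752, -0.0198, 0.2452]
tool_rot: [-1.571, 0.0, 0.005]
force: [0.9, 0.4, 0.7]
grip_width: 0.0854
```

Call:
{"api": "drive_tool", "payload": {"steps": [85,0,0,-10,0,85,0,0,-15,0,85,0,0,-15,0,85,0,0,-5,0,85,0,0,0,0]}}

```text
clock: 2.18
position: [0.4744, -0.0212, 0.1993]
tool_rot: [-1.571, 0.002, 0.002]
force: [-0.0, -0.6, -0.4]
grip_width: 0.0848
```

Call:
{"api": "drive_tool", "payload": {"steps": [85,2.5,-2,-20,0,85,0,0,-20,0,85,0,0,-20,0,85,0,0,-15,0,85,0,0,-6,0]}}

```text
clock: 2.6
position: [0.4772, -0.0234, 0.1183]
tool_rot: [-1.571, 0.001, 0.002]
force: [0.4, -0.6, 0.4]
grip_width: 0.0854
```

Call:
{"api": "drive_tool", "payload": {"steps": [60,0,0,0,0,50,0,0,0,0,45,0,0,0,0,40,0,0,0,0,36,0,0,0,0]}}

```text
clock: 3.02
position: [0.478, -0.0233, 0.12]
tool_rot: [-1.571, -0.001, 0.002]
force: [-0.7, -0.2, -0.5]
grip_width: 0.0358
```

```bash
python3 - <<'E'
from h import *
o=monitor.observe();print(o['clock'],o['position'],o['force'],o['grip_width'])
a=cam('side');b=cam('top')
A=a['frame'][150:290,220:370];B=b['frame'][160:300,220:370]
cv2.imwrite('pics/g1.png',cv2.resize(cv2.cvtColor(np.hstack([A,B]),cv2.COLOR_RGB2BGR),None,fx=2.6,fy=2.6,interpolation=2))
E
```

```text
3.0167 [ 0.47798102 -0.02329523  0.12003327] [-0.70918261 -0.20594697 -0.4901975 ] 0.03576856057785367
```

View pics/g1.png

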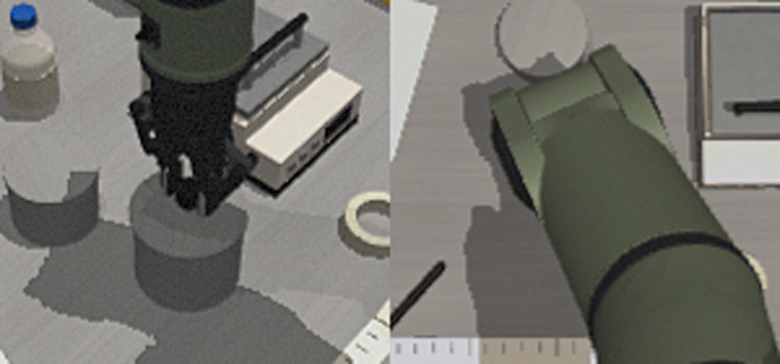

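The crop shows the fingers straddling the knob, just above the disc, and nothing touching. Closing and lifting.

Call:
{"api": "drive_tool", "payload": {"steps": [30,0,0,-3,0,10,0,0,0,0,0,0,0,0,0,0,0,0,0,0,0,0,0,0,0], "grip_force": 50}}

```text
clock: 3.53
position: [0.4778, -0.0232, 0.1164]
tool_rot: [-1.571, -0.0, 0.002]
force: [0.7, -0.2, 4.8]
grip_width: 0.0259
```

Call:
{"api": "drive_tool", "payload": {"steps": [0,0,0,2,0,0,0,0,5,0,0,0,0,8,0,0,0,0,10,0,0,0,0,10,0]}}

```text
clock: 3.95
position: [0.4775, -0.0231, 0.1524]
tool_rot: [-1.571, 0.0, 0.002]
force: [-0.1, -0.7, -2.1]
grip_width: 0.0258
```

Call:
{"api": "drive_tool", "payload": {"steps": [0,0,0,15,0,0,0,0,20,0,0,0,0,20,0,0,0,0,15,0,0,0,0,5,0]}}

```text
clock: 4.37
position: [0.4784, -0.0231, 0.2292]
tool_rot: [-1.571, -0.003, 0.002]
force: [0.6, 0.7, -2.3]
grip_width: 0.0261
```

```bash
python3 - <<'E'
from h import *
o=monitor.observe();print(o['clock'],o['position'],o['tool_rot'],o['force'],o['moment'],o['grip_width'])
a=cam('side')
A=a['frame'][80:290,200:400]
cv2.imwrite('pics/g2.png',cv2.resize(cv2.cvtColor(A,cv2.COLOR_RGB2BGR),None,fx=2.6,fy=2.6,interpolation=2))
E
```

```text
4.3667 [ 0.47836761 -0.02311708  0.22918438] [-1.57106951 -0.00343807  0.00187708] [ 0.59545906  0.65777667 -2.27125272] [ 0.0057715  -0.05580185  0.0586951 ] 0.026097074736555276
```

View pics/g2.png

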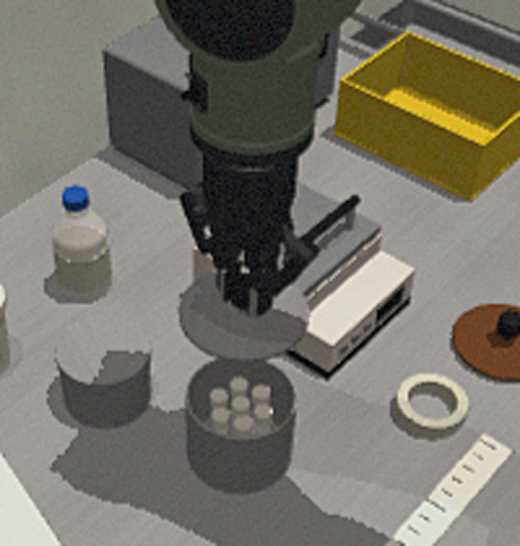

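Side crop: the disc hangs level from the fingers at about (245,315), and the open canister with its tubes hasn't moved. Carrying the lid to the pad.

Call:
{"api": "drive_tool", "payload": {"steps": [0,4,8,0,0,0,8,16,0,0,0,10,20,0,0,0,10,20,0,0,0,10,20,0,0]}}

```text
clock: 4.83
position: [0.5196, 0.0623, 0.2252]
tool_rot: [-1.571, 0.002, 0.002]
force: [0.7, -0.3, -3.0]
grip_width: 0.0258
```

Call:
{"api": "drive_tool", "payload": {"steps": [0,11,22,0,0,0,11,22,0,0,0,11,22,0,0,0,11,22,0,0,0,11,22,0,0]}}

```text
clock: 5.25
position: [0.5745, 0.1727, 0.2249]
tool_rot: [-1.571, 0.002, 0.002]
force: [0.0, 0.3, -2.6]
grip_width: 0.0258
```

Call:
{"api": "drive_tool", "payload": {"steps": [0,11,22,0,0,0,11,22,0,0,0,9,19,0,0,0,6,13,0,0,0,2,6,0,0]}}

```text
clock: 5.67
position: [0.6132, 0.2557, 0.2245]
tool_rot: [-1.57, 0.002, 0.004]
force: [-0.1, 0.4, -2.3]
grip_width: 0.0262
```

Call:
{"api": "drive_tool", "payload": {"steps": [0,0,0,-15,0,0,0,0,-30,0,0,0,0,-30,0,0,0,0,-30,0,0,0,0,-25,0]}}

```text
clock: 6.08
position: [0.6124, 0.2522, 0.0933]
tool_rot: [-1.572, 0.002, 0.002]
force: [0.1, 0.2, -2.3]
grip_width: 0.0261
```

Call:
{"api": "drive_tool", "payload": {"steps": [0,0,0,-15,0,0,0,0,-12,0,0,0,0,-8,0,0,0,0,-4,0,0,0,0,0,0]}}

```text
clock: 6.5
position: [0.6136, 0.2529, 0.0572]
tool_rot: [-1.571, 0.0, 0.002]
force: [-0.4, -0.1, -2.5]
grip_width: 0.0262
```

Call:
{"api": "drive_tool", "payload": {"steps": [0,0,0,-5,0,0,0,0,-5,0,0,0,0,-4,0,0,0,0,-3,0,0,0,0,0,0]}}

```text
clock: 6.92
position: [0.6133, 0.2527, 0.0397]
tool_rot: [-1.571, 0.001, 0.002]
force: [-0.0, -0.3, -1.7]
grip_width: 0.0262
```

Call:
{"api": "drive_tool", "payload": {"steps": [0,0,0,-1,0,0,0,0,-1,0,0,0,0,-1,0,0,0,0,0,0,0,0,0,0,0]}}

```text
clock: 7.33
position: [0.6136, 0.2528, 0.0374]
tool_rot: [-1.571, -0.0, 0.002]
force: [0.5, 0.1, -2.0]
grip_width: 0.0261
```

Call:
{"api": "drive_tool", "payload": {"steps": [0,0,0,-1,0,0,0,0,-0.5,0,0,0,0,-0.5,0,0,0,0,0,0,0,0,0,0,0]}}

```text
clock: 7.75
position: [0.6136, 0.2528, 0.0355]
tool_rot: [-1.571, -0.0, 0.002]
force: [-1.2, -0.8, 2.3]
grip_width: 0.0261
```

In contact: Fz flipped from −2.3 to +2.3 N. Opening gently.

Call:
{"api": "drive_tool", "payload": {"steps": [27,0,0,0,0,30,0,0,0,0,40,0,0,0,0,60,0,0,0,0,80,0,0,0,0], "grip_force": 20}}

```text
clock: 8.17
position: [0.6136, 0.2529, 0.0353]
tool_rot: [-1.571, -0.0, 0.002]
force: [0.4, 0.3, -0.4]
grip_width: 0.0629
```

Call:
{"api": "drive_tool", "payload": {"steps": [85,0,0,0,0,85,0,0,5,0,85,0,0,10,0,85,0,0,25,0,85,0,0,30,0]}}

```text
clock: 8.58
position: [0.6127, 0.2525, 0.1055]
tool_rot: [-1.572, 0.002, 0.002]
force: [0.6, -0.9, 0.3]
grip_width: 0.085
```

Call:
{"api": "drive_tool", "payload": {"steps": [85,0,0,35,0,85,0,0,35,0,85,0,0,35,0,85,0,0,25,0,85,0,0,10,0]}}

```text
clock: 9.0
position: [0.6145, 0.2535, 0.2506]
tool_rot: [-1.568, -0.005, 0.002]
force: [-0.3, 0.4, 1.1]
grip_width: 0.0851
```

Call:
{"api": "drive_tool", "payload": {"steps": [85,-2,-12,0,0,85,-4,-25,0,0,85,-4,-28,0,0,85,-4,-28,0,0,85,-4,-28,0,0]}}

```text
clock: 9.42
position: [0.5946, 0.1298, 0.2445]
tool_rot: [-1.571, 0.001, 0.002]
force: [0.1, 0.0, -0.3]
grip_width: 0.0853
```

Call:
{"api": "drive_tool", "payload": {"steps": [85,-4,-28,0,0,85,-4,-28,0,0,85,-4,-28,0,0,85,-4,-28,0,0,85,-4,-28,0,0]}}

```text
clock: 9.83
position: [0.5744, -0.0102, 0.2447]
tool_rot: [-1.571, 0.001, 0.002]
force: [0.7, -0.4, 0.2]
grip_width: 0.0849
```

Call:
{"api": "drive_tool", "payload": {"steps": [85,-4,-28,0,0,85,-4,-28,0,0,85,-4,-28,0,0,85,-4,-28,0,0,85,-4,-28,0,0]}}

```text
clock: 10.25
position: [0.5542, -0.15, 0.2446]
tool_rot: [-1.571, 0.001, 0.002]
force: [1.0, 0.7, 0.0]
grip_width: 0.0848
```

Call:
{"api": "drive_tool", "payload": {"steps": [85,-4,-28,0,0,85,-4,-28,0,0,85,-4,-20,0,0,85,-4,-15,0,0,85,0,-4,0,0]}}

```text
clock: 10.67
position: [0.5375, -0.2464, 0.2444]
tool_rot: [-1.571, 0.002, -0.002]
force: [1.1, 0.3, -0.1]
grip_width: 0.0846
```

```bash
python3 - <<'E'
from h import *
o=monitor.observe();print(o['clock'],o['position'],o['tool_rot'],o['force'],o['grip_width'])
a=cam('side');b=cam('top');save(a,'s3.png')
B=b['frame'][130:330,150:420]
cv2.imwrite('pics/t3.png',cv2.resize(cv2.cvtColor(B,cv2.COLOR_RGB2BGR),None,fx=2.5,fy=2.5,interpolation=2))
for d,p in((a,(.614,.2535,.039)),(b,(.614,.2535,.045))): 
    u,v=proj(d,p).astype(int); g=d['frame'][v-12:v+13,u-12:u+13].max(2); q=np.argwhere(g<55).mean(0)[::-1]+[u-12,v-12]; print('knob',onz(d,*q,p[2]))
E
```

```text
10.6667 [ 0.53753804 -0.24644382  0.24442313] [-1.57138193  0.00195398 -0.00178422] [ 1.08251992  0.33708559 -0.11666961] 0.08461064595294418
knob [0.61194425 0.25209674 0.039     ]
knob [0.61101279 0.25092149 0.045     ]
```

View pics/t3.png

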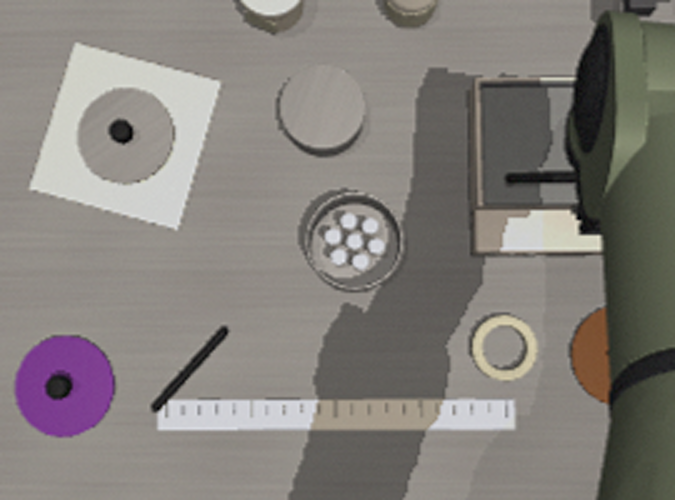

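View pics/s3.png

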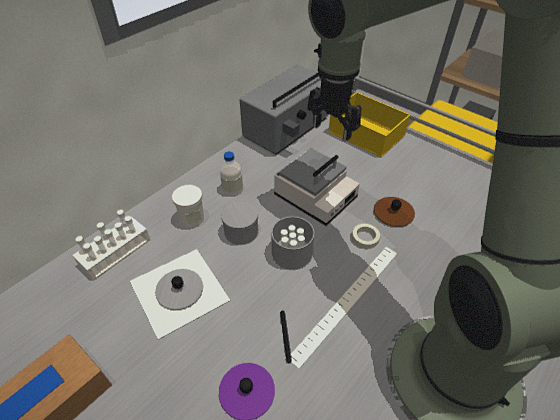

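The lid lies flat, knob up and centred on the pad: knob at (120,131) in the top crop, and measured at about (0.612,0.252). The canister, tin and bystanders haven't moved, and the gripper is above the bar. Descending onto the bar.

Call:
{"api": "drive_tool", "payload": {"steps": [85,3,3,-15,0,85,0,0,-25,0,85,0,0,-25,0,85,0,0,-20,0,85,0,0,-10,0]}}

```text
clock: 11.18
position: [0.5418, -0.2383, 0.1479]
tool_rot: [-1.569, 0.003, 0.004]
force: [-0.7, -0.4, 0.1]
grip_width: 0.0851
```

Call:
{"api": "drive_tool", "payload": {"steps": [70,0,0,-8,0,60,0,0,-7,0,50,0,0,-4,0,40,0,0,0,0,30,0,0,0,0]}}

```text
clock: 11.6
position: [0.5429, -0.2402, 0.1318]
tool_rot: [-1.571, -0.001, 0.002]
force: [-0.4, -0.2, 1.2]
grip_width: 0.0307
```

```bash
python3 - <<'E'
from h import *
o=monitor.observe();print(o['clock'],o['position'],o['tool_rot'],o['force'],o['grip_width'])
a=cam('side')
A=a['frame'][80:240,240:400]
cv2.imwrite('pics/g4.png',cv2.resize(cv2.cvtColor(A,cv2.COLOR_RGB2BGR),None,fx=3.5,fy=3.5,interpolation=2))
E
```

```text
11.6 [ 0.54287522 -0.2401929   0.13182562] [-1.57101132e+00 -6.01522404e-04  1.95290069e-03] [-0.35683119 -0.24927951  1.16389988] 0.03066021692959474
```

View pics/g4.png

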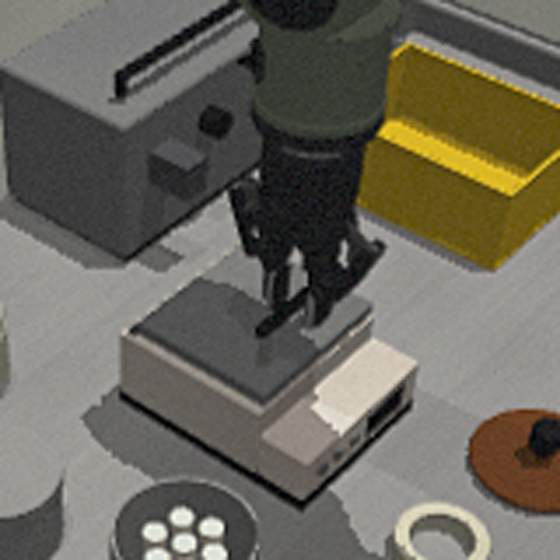

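The crop shows the bar between the fingers at about (290,315), with no contact. Centring slightly and closing.

Call:
{"api": "drive_tool", "payload": {"steps": [30,-2,-3,-3,0,20,0,0,0,0,10,0,0,0,0,0,0,0,0,0,0,0,0,0,0], "grip_force": 40}}

```text
clock: 12.07
position: [0.5408, -0.2437, 0.1285]
tool_rot: [-1.571, -0.001, 0.002]
force: [1.7, -2.2, -0.6]
grip_width: 0.0108
```

Call:
{"api": "drive_tool", "payload": {"steps": [0,0,0,0,0,0,0,0,0,0,0,0,0,0,0,0,0,0,0,0,0,0,0,0,0]}}

```text
clock: 12.48
position: [0.5408, -0.2436, 0.1285]
tool_rot: [-1.571, -0.001, 0.002]
force: [2.5, -4.7, 0.1]
grip_width: 0.0106
```

Gripped: opening 10.6 mm on the 12 mm bar. Now following the arc about the hinge (0.656, z 0.082), 2.5° per row.

Call:
{"api": "drive_tool", "payload": {"steps": [0,2.5,4.9,4.9,0,0,2.5,0,4.9,0,0,2.9,0,4.7,0,0,2.9,0,4.7,0,0,3.3,0,4.4,0]}}

```text
clock: 12.9
position: [0.5543, -0.2417, 0.1521]
tool_rot: [-1.574, -0.0, -0.0]
force: [6.5, -13.3, -8.9]
grip_width: 0.0103
```

I typed a stray +4.9 mm in y in that first row, and Fy shows it at −13 N. Correcting now before going on.

Call:
{"api": "drive_tool", "payload": {"steps": [0,0,-2,0,0,0,0,-2,0,0,0,0,-1.5,0,0,0,0,0,0,0,0,0,0,0,0]}}

```text
clock: 13.32
position: [0.5539, -0.2419, 0.1513]
tool_rot: [-1.568, 0.002, 0.003]
force: [-3.5, 7.6, -1.1]
grip_width: 0.0109
```

Call:
{"api": "drive_tool", "payload": {"steps": [0,0,1,0,0,0,0,1,0,0,0,0,0,0,0,0,0,0,0,0,0,0,0,0,0]}}

```text
clock: 13.73
position: [0.5543, -0.2417, 0.1518]
tool_rot: [-1.571, 0.001, 0.002]
force: [-5.2, -0.1, -0.4]
grip_width: 0.0109
```

Call:
{"api": "drive_tool", "payload": {"steps": [0,3.3,0,4.4,0,0,3.7,0,4.1,0,0,3.7,0,4.1,0,0,4,0,3.8,0,0,4,0,3.7,0]}}

```text
clock: 14.15
position: [0.5726, -0.2417, 0.1727]
tool_rot: [-1.571, 0.002, 0.002]
force: [-12.8, 1.7, 7.3]
grip_width: 0.0107
```

Call:
{"api": "drive_tool", "payload": {"steps": [0,2.8,0,4,0,0,3.4,0,3.6,0,0,4,0,3.2,0,0,4.4,0,3,0,0,4.8,0,2.6,0]}}

```text
clock: 14.57
position: [0.5931, -0.2417, 0.1887]
tool_rot: [-1.571, 0.001, 0.002]
force: [-4.2, 0.7, -1.1]
grip_width: 0.0104
```

Call:
{"api": "drive_tool", "payload": {"steps": [0,0,0,0,0,0,0,0,0,0,0,0,0,0,0,0,0,0,0,0,0,0,0,0,0]}}

```text
clock: 14.98
position: [0.5926, -0.2417, 0.1884]
tool_rot: [-1.571, 0.0, 0.002]
force: [-3.0, 1.4, 0.3]
grip_width: 0.0105
```

Call:
{"api": "drive_tool", "payload": {"steps": [0,4.5,0,2.4,0,0,4.6,0,2.2,0,0,4.7,0,2.1,0,0,4.8,0,1.9,0,0,4.8,0,1.7,0]}}

```text
clock: 15.4
position: [0.6162, -0.2418, 0.1994]
tool_rot: [-1.571, 0.0, 0.002]
force: [-7.4, 1.4, 6.0]
grip_width: 0.0107
```

Call:
{"api": "drive_tool", "payload": {"steps": [0,2.5,0,0.7,0,0,2,0,0.6,0,0,0,0,0,0,0,0,0,0,0,0,0,0,0,0]}}

```text
clock: 15.82
position: [0.6207, -0.2418, 0.2009]
tool_rot: [-1.571, -0.0, 0.002]
force: [-6.9, 3.2, 11.8]
grip_width: 0.0103
```

```bash
python3 - <<'E'
from h import *
o=monitor.observe();print(o['clock'],o['position'],o['tool_rot'],o['force'],o['grip_width'])
p=o['position'];x,z=.6558-p[0],p[2]+.0055-.082;print('ang',np.degrees(np.arctan2(z,x)-np.arctan2(52,115)),np.hypot(x,z))
a=cam('side');b=cam('top');import pickle;pickle.dump((a,b),open('e.pkl','wb'))
A=a['frame'][80:240,240:400];B=b['frame'][110:270,260:420]
for th in(45,50,55):
    t=np.radians(th)
    for y in(-.1685,-.3185): # front-edge corners, underside face ~1mm above hinge, top 15
        pts=[(.6558-(140*np.cos(t)-h*np.sin(t))/1000,y,.082+(140*np.sin(t)+h*np.cos(t))/1000) for h in(1,15)]
        print(th,y,[proj(a,q).round(1).tolist() for q in pts],[proj(b,q).round(1).tolist() for q in pts])
cv2.imwrite('pics/g5.png',cv2.resize(cv2.cvtColor(np.hstack([A,B]),cv2.COLOR_RGB2BGR),None,fx=2.5,fy=2.5,interpolation=0))
E
```

```text
15.8167 [ 0.62074713 -0.24184368  0.20094266] [-1.57119521e+00 -4.75476748e-04  1.84158284e-03] [-6.89077144  3.19636349 11.75180455] 0.010340170619620214
ang 49.93735171844961 0.12928526624671635
45 -0.1685 [[304.7, 162.6], [301.9, 158.1]] [[346.7, 191.5], [347.1, 187.2]]
45 -0.3185 [[337.8, 136.6], [335.3, 132.3]] [[404.4, 191.0], [405.2, 186.6]]
50 -0.1685 [[302.1, 158.7], [299.1, 154.4]] [[347.0, 187.6], [347.4, 182.9]]
50 -0.3185 [[335.5, 132.9], [332.7, 128.8]] [[405.0, 187.0], [405.7, 182.4]]
55 -0.1685 [[299.4, 155.0], [296.1, 150.8]] [[347.3, 183.4], [347.6, 178.4]]
55 -0.3185 [[333.0, 129.4], [330.0, 125.4]] [[405.6, 182.8], [406.2, 177.9]]
```

View pics/g5.png

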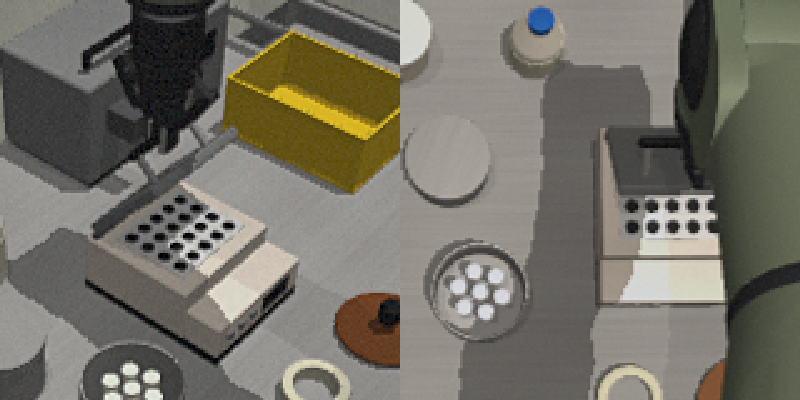

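Side crop: the lid is seen edge-on, with its front edge's far corner at about (335,132) in the frame, against (335.5,132.9) predicted for 50°. I'll ease the residual radial force, then measure the edge in the top view as a second check.

Call:
{"api": "drive_tool", "payload": {"steps": [0,-0.3,0,1,0,0,-0.3,0,1,0,0,0,0,0,0,0,0,0,0,0,0,0,0,0,0]}}

```text
clock: 16.33
position: [0.62, -0.2418, 0.2013]
tool_rot: [-1.571, 0.001, 0.002]
force: [3.8, -0.8, -20.2]
grip_width: 0.0105
```

```bash
python3 - <<'E'
from h import *
o=monitor.observe();print(o['clock'],o['position'],o['force'],o['grip_width'],abs(o['qd']).max())
p=o['position'];x,z=.6558-p[0],p[2]+.0055-.082;print('ang',np.degrees(np.arctan2(z,x)-np.arctan2(52,115)),np.hypot(x,z))
b=cam('top');a=cam('side')
g=b['frame'].max(2).astype(float)
print('top rows 176..198',g[176:199,348:355].mean(1).round(0).tolist())
m=g[178:198,348:355].mean(1);r=178+np.argmax(np.diff(m))+.5
for th in range(42,60,2):
    t=np.radians(th);print(th,proj(b,(.6558-(140*np.cos(t)-np.sin(t))/1000,-.175,.082+(140*np.sin(t)+np.cos(t))/1000))[1].round(1),end='; ')
print('edge row',r)
h=a['frame'];print('side row scan col 325..345 at rows 128-136')
for y in range(126,138,2): print(y,h[y,326:344].max(1).tolist())
E
```

```text
16.3333 [ 0.61999681 -0.24180826  0.20128279] [  3.76540774  -0.79621312 -20.20396438] 0.010468988165897253 0.0012809428366548732
ang 49.659297623972904 0.1298176192291894
top rows 176..198 [72.0, 73.0, 72.0, 72.0, 72.0, 72.0, 72.0, 69.0, 85.0, 76.0, 74.0, 72.0, 88.0, 110.0, 81.0, 60.0, 53.0, 63.0, 89.0, 139.0, 147.0, 145.0, 101.0]
42 193.7; 44 192.3; 46 190.7; 48 189.2; 50 187.6; 52 185.9; 54 184.2; 56 182.5; 58 180.7; edge row 194.5
side row scan col 325..345 at rows 128-136
126 [153, 158, 154, 100, 98, 99, 95, 95, 102, 95, 99, 96, 95, 96, 95, 102, 97, 98]
128 [140, 135, 88, 102, 103, 97, 100, 98, 97, 100, 96, 100, 100, 100, 92, 97, 100, 95]
130 [99, 96, 98, 109, 109, 97, 95, 103, 101, 100, 98, 95, 99, 99, 98, 96, 97, 95]
132 [93, 94, 91, 89, 100, 125, 116, 116, 109, 94, 95, 92, 100, 97, 101, 99, 96, 95]
134 [124, 100, 108, 119, 112, 106, 107, 108, 98, 98, 126, 98, 108, 95, 99, 99, 98, 96]
136 [126, 112, 106, 106, 106, 96, 93, 82, 98, 100, 94, 96, 97, 112, 121, 100, 106, 90]
```

Top view: front face spans rows ≈184 (top edge) to ≈188 (lower edge). The prediction for 50° is 182.9 to 187.6, so the lid is at about 49.5–50°. The easing overshot, leaving −20 N, so I'm backing off about 1.2 mm.

Call:
{"api": "drive_tool", "payload": {"steps": [0,0.2,0,-0.6,0,0,0.1,0,-0.5,0,0,0,0,0,0,0,0,0,0,0,0,0,0,0,0]}}

```text
clock: 16.85
position: [0.6205, -0.2418, 0.2013]
tool_rot: [-1.571, -0.001, 0.002]
force: [-0.0, 0.6, -6.4]
grip_width: 0.0103
```

Call:
{"api": "drive_tool", "payload": {"steps": [0,0,0,0,0,0,0,0,0,0,0,0,0,0,0,0,0,0,0,0,0,0,0,0,0]}}

```text
clock: 17.27
position: [0.6205, -0.2418, 0.2012]
tool_rot: [-1.571, -0.0, 0.002]
force: [-1.8, 0.3, -0.4]
grip_width: 0.0103
```

Call:
{"api": "drive_tool", "payload": {"steps": [0,0,0,0,0,0,0,0,0,0,0,0,0,0,0,0,0,0,0,0,0,0,0,0,0]}}

```text
clock: 17.68
position: [0.6205, -0.2418, 0.2012]
tool_rot: [-1.571, -0.0, 0.002]
force: [-3.8, 1.2, 4.7]
grip_width: 0.0102
```

Call:
{"api": "drive_tool", "payload": {"steps": [0,0,0,0,0,0,0,0,0,0,0,0,0,0,0,0,0,0,0,0,0,0,0,0,0]}}

```text
clock: 18.1
position: [0.6205, -0.2418, 0.2012]
tool_rot: [-1.571, -0.0, 0.002]
force: [-2.7, 0.1, 6.2]
grip_width: 0.0106
```

Call:
{"api": "drive_tool", "payload": {"steps": [0,0,0,0,0,0,0,0,0,0,0,0,0,0,0,0,0,0,0,0,0,0,0,0,0]}}

```text
clock: 18.52
position: [0.6205, -0.2418, 0.2011]
tool_rot: [-1.571, -0.0, 0.002]
force: [-2.7, 0.9, 6.1]
grip_width: 0.0103
```

Settled: the pose is constant and the force has levelled off at about 7 N. Handing in.

```bash
python3 - <<'E'
from h import *
print(workorder.job_done()); o=monitor.observe(); print(o['clock'],o['position'],o['force'],o['grip_width'])
E
```

```text
the job is handed in; nothing more can be done
None
the job is handed in; nothing more can be done
```

I set the canister lid on the pad and raised the warmer lid to about 50°. The job was handed in at 18.5 s with the gripper still holding the bar.

**Canister lid:** it lies knob up at about (0.612, 0.252), 2–3 mm from the pad's centre. It touched down with only a few newtons. In the pictures taken after placing it, the canister, tin and other things looked unmoved.

**Warmer lid:** the arm's position gave about 49.7–49.9°, and the lid's front edge in both cameras fits 50° within about a degree. Over the last 0.8 s the arm stood still, with about 7 N on the wrist.

**What didn't go cleanly:**
- I typed a stray 4.9 mm sideways shift at the start of the lid raise. It put about 15 N sideways on the bar, and I corrected it straight away.
- Easing the force near the end overshot to about −20 N, and I backed that off before handing in.
- The bar's measured distance from the hinge came out at about 129–130 mm instead of 126 mm, most likely from where the bar sits in the pads. The camera check of the angle does not depend on it.

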